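# Draw the marking carriage tight with its cam lock

## Robot

A 6-joint arm with a two-finger parallel gripper is mounted at the origin on the work surface. World frame = base frame: x ahead of the robot, y to its left, z up, the work surface at z = 0. Lengths are in m, angles in rad, forces in N, time in s.
With the tool pointing down it reaches from about 0.4 to 0.825 m from the base axis. Payload 7 kg.
Tool frame: the origin (TCP) lies between the finger pads; the fingertips stand arm.nose_length ahead of it and the grasp point (between the pads) is the TCP (arm.nose_length is the distance from the TCP to the fingertips, in m); x points along the fingers, z is the direction in which the jaws open and shut, and the axes are right-handed (so a half turn about x gives the same grasp; the last joint's range is limited). The gripper opens to 88 mm and grips with 3 to 60 N. Pads are 19 mm wide; open, the fingers measure 130 mm over their backs; the gripper's body (78 mm by 193 mm) begins 47 mm behind the grasp point.
Start: joints at [-0.832, 0.359, 0.012, 0, -1.224, -0.288], TCP at [0.294, -0.608, 0.246] pointing down, gripper open.
Joint ranges: [-3.07, 3.07], [-1.43, 2.12], [-1.02, 1.25], [-3.03, 1.67], [-3.05, -0], [-3.03, 3.03]. Speed limits (rad/s): [2.39, 2.39, 3.01, 3.14, 3.14, 3.14].

## Interface

Orientations are given as [roll, pitch, yaw] about the fixed x, y, z axes, in that order (R = Rz(yaw) Ry(pitch) Rx(roll)).
In Python, from station import arm, viewer, spotter gives the robot as it stands.
- The arm moves only by the shell command python3 -m handwheel 'ROWS' [FORCE]. ROWS is a JSON object of lists of equal length, an entry for each row: "gripper": the gripper command: -1 is shut, 1 is fully open, values between are in proportion; "travel": the shift along the world's x, y, z each as a share of 500 mm, from -1 to 1, a list of three; "spin": the turn about the world's z as a share of 45 degrees, from -1 to 1. A call has 1 to 20 rows; each row is the pose to reach, as a shift and turn from the pose commanded when the call began; what a row does not reach only later rows make up. A row lasts 1/10 s, in which the tool goes at most 50 mm and 8.59 degrees, less where a joint would pass 70% of its speed; a pose out of reach is approached as far as the arm can. A call with a number of a shift or a turn outside -1 to 1 is refused whole. A call with a gripper value outside its range is refused whole. The fingers move at their own pace and stop on an object; FORCE is the grip in N (left out, the last holds). Time passes only in rows, so rows that repeat a pose let the fingers close. It gives the time, the measured TCP pose, the force and the opening at its end, in the units of the state.
- arm.get_state(): the state, without advancing time (a new reading comes with each control period).
- viewer.grab_frame(name): name is "side" or "top"; returns a dict with "pixels" (384x512x3 uint8, blue, green, red), "fx", "fy", "cx", "cy" (pixels), "eye" and "attitude" of the camera in the world. Camera axes: x right, y down, z forward; pixel columns grow to the right and rows downward; lengths in m; the calibration is good to about 2 mm. A picture is of the moment at which its call begins. There is no depth.
- arm.job_done(): hands the job in, once; it reports no verdict.
Trained networks look in the newest picture that a camera, given by its name, has taken for a name from the list of things; names that differ only in an ending like _2 or _b are one class to them, and where a whole thing is asked for, a point or a joint stands for the part that bears it (a point fixed in the world has none). Each returns a list of dicts, best first, with "conf" (0 to 1); they miss things now and then, are a little off and sometimes report something else, mostly with a low value. They report only what shows in the picture. A call takes as long as a camera call. They do not tell look-alikes from the thing itself.
- spotter.spot_in(camera, label): "rect" ([left, top, right, bottom] in pixels, round what is visible of it).
- spotter.tip_of(camera, label): "at" ([column, row] in pixels: a listed point, or the origin of a listed thing).
The state is a dict: "t": time; "q": joint angles; "qd": joint speeds; "joint_efforts": joint torques, N m; "eef_pos": TCP position; "ee_rot": TCP orientation; "force": force on the tool from outside, world axes, zero at the start; "moment": the same for the moment, N m; "width": finger opening in m.
Only numpy, scipy, OpenCV 4.12 (cv2) and the standard library are available. Lean on these libraries where they do the work, as an engineer would, in place of code of your own. Each camera call takes 0.05 s, during which the arm holds its last target.

## Task

Slide the carriage by its grab bar along the rails until its stud is in the open mouth of the cam lock and it rests on the spring plungers, then turn the cam clockwise until it has drawn the carriage hard against the stop blocks and is snug. How far that is differs each time, so go by feel: do not leave it slack and do not force it. Let go, and leave the other things on the bench alone.

Things in the scene. Friction and masses are not known exactly. Their poses are not given: they have to be found in the camera images.
- fixture: Fixed aluminium base plate, 290 x 130 x 15 mm, on the bench. Frame: z up, origin on the bench; +x is the way the carriage slides, from the open end of the rails (x = -175 mm) towards the cam lock; the plate ends at x = +115 mm. Two rails along x, tops 29 mm above the bench, guide the carriage (oiled) with 0.8 mm play each side. Cam axis upright at x = +61, y = 0.
- stop_face (a point): Middle between the two fixed steel stop blocks, in the plane of their faces, x = +20 mm in the fixture's frame, axes as the fixture's. Blocks: 45 mm high, at y = +-36 to 61 mm. A brass spring plunger sticks 3.5 mm out of each face towards the carriage; the two together push back with 2 N when first touched and 6 N when pressed flush.
- carriage_grip (a point): Grip point in the carriage's upright dark steel grab bar, 60 mm above the bench (bar top 77 mm, deck below it 35 mm). Axes as the carriage's. Bar 12 mm thick along x, 44 mm long along y. The carriage's front face is 70 mm ahead (+x) of this point: it touches the plungers when this point is at x = -53.5 mm in the fixture's frame and is flush on the stops at x = -50 mm.
- carriage: Loose aluminium plate 120 (x) x 100 (y) x 20 mm, 0.5 to 0.85 kg with its bar, on the base plate between the rails; origin under its centre, +x to the cam. From its front face sticks a headed stud: neck 6 mm thick, then an upright round head 11 mm across, 20 mm high, centre 22 mm ahead of the face, 28 mm above the bench; its depth is off by up to 2.5 mm either way, not measured.
- cam_grip (a point): Centre of the cam's dark steel grip bar, on the cam's axis, 68 mm above the bench. Bar 46 mm long, 12 mm thick, from 50 to 86 mm above the bench; it runs along this point's x axis, which turns with the cam and lies along the fixture's x axis when cam is 0. z up.
- cam_drum: Steel cam below the grip bar, turning with it: up to 38 mm in radius, top 43 mm above the bench, with a mouth and a curved wall slotted for the stud's neck. Origin on the cam's axis 28 mm above the bench. The wall closes in by 7 mm per rad. Gripped bar and drum weigh 0.2 kg; once tight it stays where it is left, by friction, and can be regripped.
- cam (a joint): Turn of the cam, rad, growing clockwise from above, 0 to 2.6. From 0 to 0.2 the mouth lets the stud's head in, with the carriage pushed in to the plungers; the wall catches the head at 0.7 to 1.6 and draws the carriage flush at 1.2 to 2.1, by the stud's depth; more turning only tightens. Free, it drags with 0.12 N m; snug is 0.3 to 0.4 N m on top of that; 0.5 on top is forced.
- wrench: Bystander: loose steel wrench, 180 mm, lying on the bench beyond the fixture; leave it alone.
- blank: Bystander: loose round aluminium blank, 52 mm across, 10 mm thick, on the robot's side of the fixture; leave it alone.
- spacer: Bystander: loose steel ring, 24 mm across, 12 mm high, standing on a corner of the fixture's base plate beside the cam; leave it alone.
- screwdriver: Bystander: loose screwdriver, 200 mm; leave it alone.
- cleaner: Bystander: loose upright white bottle, 64 mm across, 130 mm high; leave it alone.
- tray: Bystander: loose grey parts tray, 130 x 200 x 35 mm; leave it alone.
- billet: Bystander: loose upright aluminium round, 40 mm across, 60 mm high; leave it alone.
Mind the look-alikes: they are no part of the job. What is shaped like the carriage but orange or red is not meant.

How it is judged:
On the way, in this order (a step that is already met when the one before it is completed fails the run):
1. the carriage is slid in to the plungers (within 5 mm of flush) with the cam still open, so that the stud's head is in the cam's mouth (x of carriage_grip in the frame of fixture above -0.055 m and value of joint cam below 0.3 rad), for 0.1 s.
2. the cam has been turned and draws the carriage tight on the stop blocks (x of carriage_grip in the frame of fixture above -0.0512 m and contact force between carriage and cam_drum above 15 N and value of joint cam above 1 rad), for 0.2 s.
At the end, for the whole second after the job is handed in: The carriage is flush on the stop blocks (within 1.2 mm), the cam is turned past 1.0 rad, at rest, and by itself pulls on the stud with more than 15 N (all of step 2 and velocity of joint cam between -0.05 and 0.05 rad/s); the robot touches nothing.
It fails at once if the cam is forced: it pulls on the stud with more than 70 N (contact force between carriage and cam_drum above 70 N).
It fails at once if a bystander is moved by more than 20 mm (distance of any of wrench, blank, spacer, screwdriver, cleaner, tray, billet from where it was at the start of the episode above 0.02 m).
It also fails if it takes over 67 s, if anything falls off the work surface, if the arm or the gripper's body presses on something with over 40 N, if the wrist force passes 120 N, or if a joint passes its speed limit or range.

## Working session

There is one attempt and no reset: what is moved stays moved. The work goes in short steps, Python scripts to look and compute and a shell command to move; the robot and the scene stay as the last step left them, time stands still between calls to the robot, and variables do not carry over. Pictures are saved under pics/ and viewed, and the job is handed in when it is done.

```bash
ls; mkdir -p pics; cat > h.py <<'E'
import numpy as np,cv2
from scipy.spatial.transform import Rotation as R
from station import arm,viewer,spotter
def grab(n,fn=None):
    f=viewer.grab_frame(n)
    if fn: cv2.imwrite('pics/'+fn,f['pixels'])
    return f
def att(f):
    a=np.array(f['attitude'],float)
    return a if a.shape==(3,3) else R.from_euler('xyz',a).as_matrix()
def ray(f,p):
    d=att(f)@np.array([(p[0]-f['cx'])/f['fx'],(p[1]-f['cy'])/f['fy'],1.]);return np.array(f['eye'],float),d
def atz(f,p,z):
    e,d=ray(f,p);return e+d*(z-e[2])/d[2]
def proj(f,X):
    c=att(f).T@(np.array(X)-np.array(f['eye']));return [f['fx']*c[0]/c[2]+f['cx'],f['fy']*c[1]/c[2]+f['cy']]
E
python3 - <<'E'
from h import *
print(arm.get_state(),arm.nose_length)
for c in ('side','top'):
    f=grab(c,c+'0.png'); print(c,f['eye'],f['attitude'],f['fx'],f['cx'],f['cy'])
    for n in ('carriage_grip','cam_grip','stop_face','fixture','carriage','cam_drum','spacer','blank'):
        print(n,[(np.round(r['at'],1).tolist(),round(r['conf'],2)) for r in spotter.tip_of(c,n)][:4],[(np.round(r['rect']).tolist(),round(r['conf'],2)) for r in spotter.spot_in(c,n)][:3])
E
```

```text
pics
{'t': 0.0, 'q': array([-8.31881702e-01,  3.59409908e-01,  1.10529485e-02, -3.59055154e-04,
       -1.22412563e+00, -2.88125073e-01]), 'qd': array([-1.19958370e-03,  6.35613074e-04, -4.75929478e-05,  9.03248722e-04,
        5.32028244e-04,  1.60447776e-03]), 'joint_efforts': array([ 9.60592624e-04, -5.82714808e+01,  2.93067062e+01,  6.99717969e+00,
        7.08267806e-03, -1.63276868e-04]), 'eef_pos': array([ 0.29386845, -0.60714892,  0.24460361]), 'ee_rot': array([0.09059675, 1.56907661, 2.11206034]), 'force': array([ 0.00448514, -0.24016523, -0.64216772]), 'moment': array([0.02447824, 0.03349257, 0.04267161]), 'width': 0.08749968585264362} 0.019
side [ 0.0594886  -0.67876554  0.57001724] [-2.15045464 -0.00691688 -0.58184315] 384.4291350360325 256.7192127395357 200.41156821410078
carriage_grip [([271.6, 188.9], 0.98), ([225.5, 160.2], 0.82), ([153.6, 189.3], 0.79)] [([204.0, 151.0, 256.0, 188.0], 0.95), ([125.0, 182.0, 185.0, 220.0], 0.65), ([251.0, 181.0, 296.0, 226.0], 0.61)]
cam_grip [([286.0, 223.0], 0.85)] [([273.0, 214.0, 290.0, 247.0], 0.88), ([294.0, 188.0, 326.0, 225.0]
[... 1037 characters left out ...]
.9)] [([303.0, 185.0, 329.0, 202.0], 0.81), ([242.0, 119.0, 309.0, 150.0], 0.59)]
stop_face [([300.5, 187.2], 0.78)] [([219.0, 136.0, 347.0, 225.0], 0.9)]
fixture [([293.0, 188.2], 0.77)] [([223.0, 137.0, 346.0, 224.0], 0.95), ([233.0, 141.0, 301.0, 199.0], 0.7)]
carriage [([173.4, 168.1], 0.95), ([263.1, 173.1], 0.78)] [([162.0, 242.0, 225.0, 298.0], 0.8), ([142.0, 138.0, 200.0, 194.0], 0.76), ([234.0, 145.0, 297.0, 196.0], 0.67)]
cam_drum [([314.8, 191.6], 0.71)] [([302.0, 185.0, 330.0, 203.0], 0.65)]
spacer [] [([318.0, 209.0, 328.0, 218.0], 0.59)]
blank [([251.2, 216.3], 0.6)] [([242.0, 203.0, 266.0, 225.0], 0.8), ([362.0, 128.0, 396.0, 157.0], 0.7), ([232.0, 142.0, 298.0, 199.0], 0.65)]
```

View pics/top0.png

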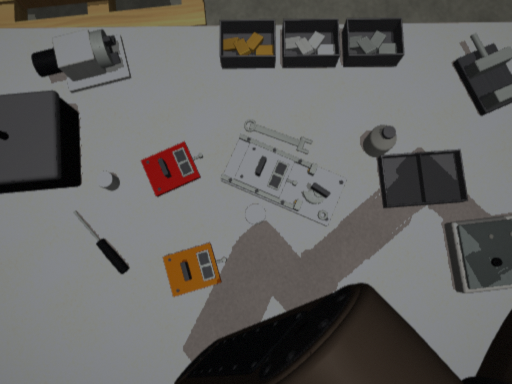

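View pics/side0.png

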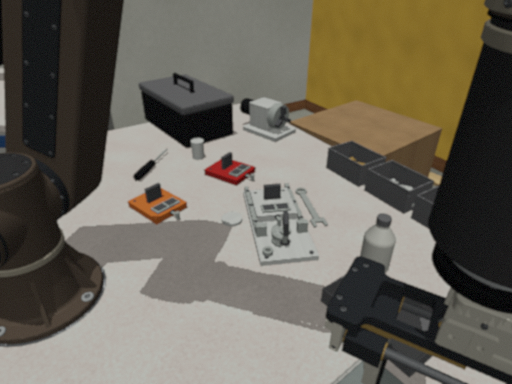

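```bash
python3 - <<'E'
import cv2
a=cv2.imread('pics/top0.png')[115:245,210:360];cv2.imwrite('pics/top0c.png',cv2.resize(a,None,fx=5,fy=5,interpolation=cv2.INTER_CUBIC)[:600])
a=cv2.imread('pics/side0.png')[165:280,225:355];cv2.imwrite('pics/side0c.png',cv2.resize(a,None,fx=5,fy=5,interpolation=cv2.INTER_CUBIC))
E
```

```text
(no output)
```

View pics/top0c.png

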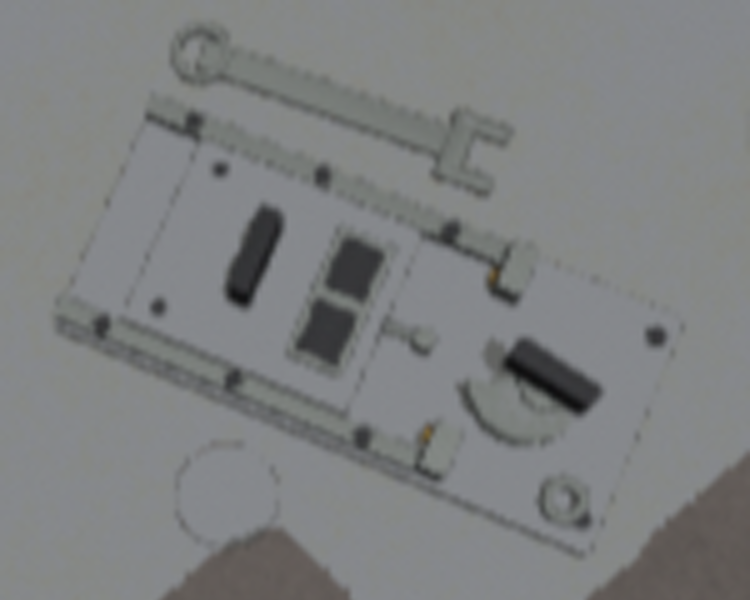

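View pics/side0c.png

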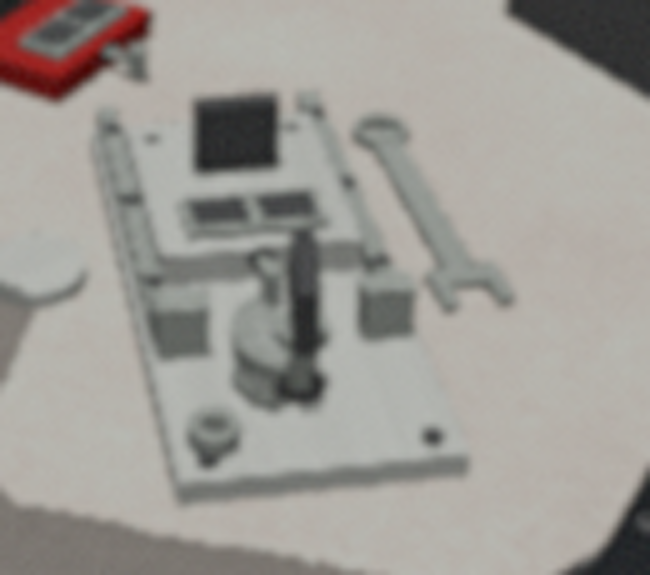

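```bash
cat > m.py <<'E'
from h import *
f=grab('top'); g=grab('side')
def tri(p,q):
    e1,d1=ray(f,p);e2,d2=ray(g,q);A=np.c_[d1,-d2];s=np.linalg.lstsq(A,e2-e1,rcond=None)[0]
    a=e1+s[0]*d1;b=e2+s[1]*d2;return (a+b)/2,np.linalg.norm(a-b)
C=lambda u,v:(210+u/5,115+v/5)
P=lambda n,u,v,z:print(n,np.round(atz(f,C(u,v),z)[:2],4))
E
python3 - <<'E'
from m import *
for n,u,v in (('RT',683,322),('RB',587,545),('LB',58,315),('LT',150,105)): P(n,u,v,.015)
print('grip top net',atz(f,(257.9,164.9),.06)); print('cam net',atz(f,(322.8,188.6),.068)); print('stop',atz(f,(300.5,187.2),.0))
print(tri((257.9,164.9),(271.6,188.9)),tri((322.8,188.6),(286,223)))
S=lambda u,v:(225+u/5,165+v/5)
# dark blob tops
P('bar topend1',271,210,.077);P('bar topend2',240,300,.077)
P('cambar e1',520,347,.086);P('cambar e2',592,400,.086)
for n in('carriage_grip','cam_grip'):
  for c in('top','side'): print(n,c,[(np.round(r['at'],1).tolist(),round(r['conf'],2)) for r in spotter.tip_of(c,n)][:4])
c=f['pixels'][115:245,210:360]; 
E
python3 - <<'E'
import cv2
a=cv2.imread('pics/top0.png')
for n,(x,y,w,h) in {'a':(250,150,24,30),'b':(300,175,40,35)}.items():
    cv2.imwrite(f'pics/z{n}.png',cv2.resize(a[y:y+h,x:x+w],None,fx=16,fy=16,interpolation=cv2.INTER_NEAREST))
E
```

```text
RT [ 0.5202 -0.2242]
RB [ 0.4091 -0.1719]
LB [0.5281 0.0893]
LT [0.636  0.0424]
grip top net [ 0.55090342 -0.00210783  0.06      ]
cam net [ 0.48962203 -0.15568013  0.068     ]
stop [ 0.50435661 -0.10949726  0.        ]
(array([ 0.55241341, -0.00270442,  0.05796724]), np.float64(0.002427196112868969)) (array([ 0.48737086, -0.15414099,  0.07127027]), np.float64(0.003996064709976357))
bar topend1 [ 0.5663 -0.0173]
bar topend2 [ 0.5229 -0.002 ]
cambar e1 [ 0.4971 -0.1327]
cambar e2 [ 0.4716 -0.1655]
carriage_grip top [([180.2, 271.8], 0.79), ([256.1, 168.4], 0.71), ([164.7, 170.7], 0.6)]
carriage_grip side [([270.8, 190.6], 0.8), ([150.8, 192.7], 0.78), ([227.1, 158.8], 0.61)]
cam_grip top [([319.1, 192.5], 0.89)]
cam_grip side [([285.6, 224.0], 0.63)]
```

View pics/za.png

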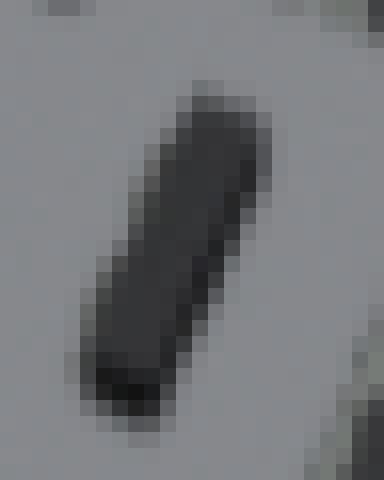

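View pics/zb.png

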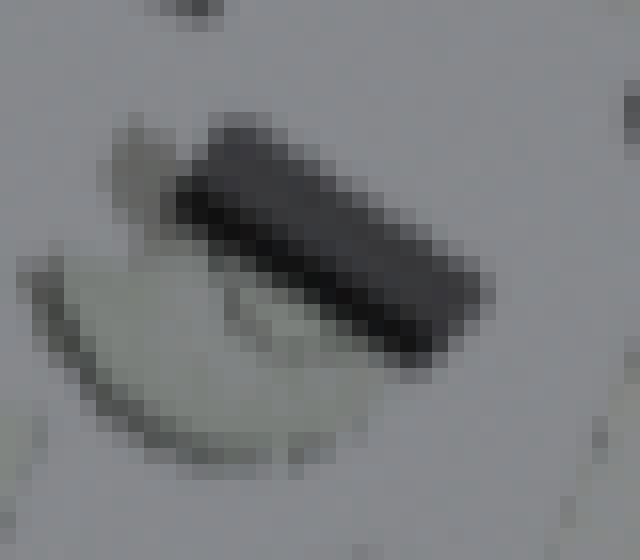

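```bash
cat >> m.py <<'E'
yaw=np.deg2rad(-114.0); d=np.array([np.cos(yaw),np.sin(yaw)]); n=np.array([-d[1],d[0]])
ctr=np.array([.52335,-.0661]); O=ctr+.030*d
fx=lambda w:np.round([(np.array(w[:2])-O)@d,(np.array(w[:2])-O)@n],4)
E
python3 - <<'E'
from m import *
print('d',d,'O',O,'cam pred',O+.061*d)
G=atz(f,(260.9,164.9),.077);K=atz(f,(321.1,189.5),.086)
print('grip',G,fx(G),'cam',K,fx(K))
for nm,X in(('grip',[*G[:2],.06]),('cam',[*K[:2],.068]),('campred',[*(O+.061*d),.068])): print(nm,'top',np.round(proj(f,X),1),'side',np.round(proj(g,X),1))
print('wall', [ (s,np.round(proj(f,[*(O+s*d),0.015]),1).tolist()) for s in (-.175,.115)])
s=arm.get_state(); M=R.from_euler('xyz',s['ee_rot']).as_matrix(); print(M.round(3)); zy=np.degrees(np.arctan2(M[1,2],M[0,2])); print('jaw az',zy)
E
```

```text
d [-0.40673664 -0.91354546] O [ 0.5111479  -0.09350636] cam pred [ 0.48633697 -0.14923264]
grip [ 0.54723233 -0.00920286  0.077     ] [-0.0917 -0.0013] cam [ 0.48480343 -0.14891876  0.086     ] [ 0.0613 -0.0015]
grip top [260.9 166.4] side [271. 190.]
cam top [320.  190.6] side [284.4 223.2]
campred top [320.1 190. ] side [285.1 223.1]
wall [(-0.175, [230.7, 156.7]), (0.115, [337.3, 201.6])]
[[ 0.    -0.9   -0.436]
 [-0.    -0.436  0.9  ]
 [-1.     0.    -0.   ]]
jaw az 115.83064121081216
```

Candidates: the silver carriage in the fixture, bar at top px (260,165); the red look-alike (165,169); the orange one (184,271). I choose the silver one on the rails. The crop shows it between the rails, with its stud towards the cam. The cam bar is at (321,189), turned about 9° from the fixture's x axis, so it is open.

```bash
python3 -m handwheel '{"gripper":[0.2,0.2,0.2,0.2,0.2,0.2,0.2,0.2,0.2,0.2,0.2,0.2,0.2,0.2],"travel":[[0.5,0.98,0],[0.5,0.98,0],[0.5,0.98,0],[0.5,0.98,0],[0.5,0.98,0],[0.5,0.98,0],[0.5,0.98,0],[0.5,0.98,0],[0.5,0.98,0],[0.5,0.98,0],[0.5,0.98,0],[0.5,0.98,0],[0.5,0.98,0],[0.5,0.98,0]],"spin":[-1,-1,-1,-1,-1,-1,-1,-1,-1,-1,-1,-1,-1,-1]}' 20
python3 -m handwheel '{"gripper":[0.2,0.2,0.2,0.2,0.2,0.2],"travel":[[0.006,0.216,-0.15],[0.006,0.216,-0.23],[0.006,0.216,-0.23],[0.006,0.216,-0.23],[0.006,0.216,-0.23],[0.006,0.216,-0.23]],"spin":[-0.107,-0.107,-0.107,-0.107,-0.107,-0.107]}'
python3 - <<'E'
from h import *
s=arm.get_state();print(s['q'],s['t'])
M=R.from_euler('xyz',s['ee_rot']).as_matrix();print('jaw az',np.degrees(np.arctan2(M[1,2],M[0,2])))
f=grab('top','top1.png');a=f['pixels'][115:245,210:360];cv2.imwrite('pics/top1c.png',cv2.resize(a,None,fx=4,fy=4))
f=grab('side','side1.png');a=f['pixels'][110:280,200:370];cv2.imwrite('pics/side1c.png',cv2.resize(a,None,fx=3.5,fy=3.5))
E
```

```text
t: 3.5
eef_pos: [0.5438, -0.1176, 0.2455]
ee_rot: [2.18, 1.57, -2.866]
force: [0.3, -0.4, -0.1]
width: 0.053
t: 4.1
eef_pos: [0.5477, -0.0107, 0.1317]
ee_rot: [-1.241, 1.569, -0.089]
force: [-0.3, 0.1, -0.3]
width: 0.0529
[ 3.38602587e-01  2.54056788e-01 -4.22924351e-01  7.27956094e-04
 -8.92572015e-01 -2.32906012e+00] 4.1
jaw az 65.98134867081524
```

View pics/side1c.png

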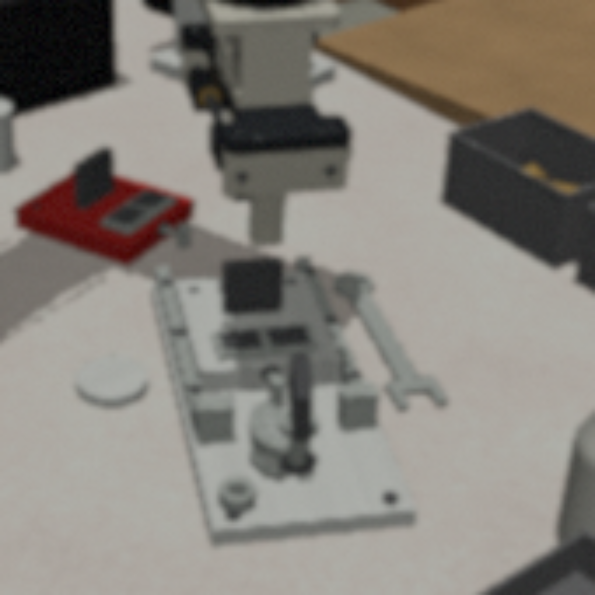

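The gripper is above the silver carriage's bar, jaws along the slide axis, and clear of everything. I'll descend and close.

```bash
python3 -m handwheel '{"gripper":[0.2,0.2,0.2,0.2,-1,-1,-1,-1,-1,-1],"travel":[[0,0.002,-0.06],[0,0.002,-0.12],[0,0.002,-0.143],[0,0.002,-0.143],[0,0.002,-0.143],[0,0.002,-0.143],[0,0.002,-0.143],[0,0.002,-0.143],[0,0.002,-0.143],[0,0.002,-0.143]],"spin":[0,0,0,0,0,0,0,0,0,0]}' 15
python3 - <<'E'
from h import *
s=arm.get_state();print(s['eef_pos'],s['force'],s['moment'],s['width'])
E
```

```text
t: 5.2
eef_pos: [0.5473, -0.0084, 0.0591]
ee_rot: [-0.509, 1.57, 0.643]
force: [0.2, -0.0, -1.3]
width: 0.0118
[ 0.547259   -0.00837097  0.05909877] [ 0.15497673 -0.02246101 -1.25164411] [-0.21759893  0.13371526 -0.04249093] 0.01175775997345098
```

```bash
python3 -m handwheel '{"gripper":[-1,-1,-1,-1,-1,-1,-1,-1,-1,-1],"travel":[[-0.0033,-0.0075,0],[-0.0066,-0.015,0],[-0.01,-0.0225,0],[-0.0134,-0.03,0],[-0.0167,-0.0375,0],[-0.02,-0.045,0],[-0.0234,-0.0525,0],[-0.0268,-0.06,0],[-0.0268,-0.06,0],[-0.0268,-0.06,0]],"spin":[0,0,0,0,0,0,0,0,0,0]}'
python3 - <<'E'
from h import *
s=arm.get_state();d=np.array([-.4067,-.9135]);print(s['eef_pos'],s['force'],s['force'][:2]@d,s['moment'],s['width'])
E
```

```text
t: 6.2
eef_pos: [0.5332, -0.0393, 0.0591]
ee_rot: [2.756, 1.57, -2.375]
force: [0.4, -2.8, 2.0]
width: 0.0121
[ 0.53324851 -0.03930007  0.0590843 ] [ 0.375523   -2.84748524  2.04185313] 2.448452560933426 [-1.04776002 -0.36653478 -0.008819  ] 0.012133322077680583
```

```bash
cat > st.py <<'E'
from h import *
s=arm.get_state();d=np.array([-.4067,-.9135]);p=s['eef_pos'];print('along',(p[:2]-[.547259,-.00837])@d*1000,'lat',(p[:2]-[.547259,-.00837])@[.9135,-.4067]*1000,'F',s['force'][:2]@d,'lat',s['force'][:2]@[.9135,-.4067],'z',s['force'][2],'M',s['moment'].round(2))
E
python3 -m handwheel '{"gripper":[-1,-1,-1],"travel":[[0,0,0],[0,0,0],[0,0,0]],"spin":[0,0,0]}'; python3 st.py
python3 -m handwheel '{"gripper":[-1,-1,-1,-1],"travel":[[-0.0004,-0.0009,0],[-0.0008,-0.0018,0],[-0.0016,-0.0036,0],[-0.0016,-0.0036,0]],"spin":[0,0,0,0]}';python3 st.py
```

```text
t: 6.5
eef_pos: [0.5332, -0.0391, 0.0591]
ee_rot: [2.68, 1.57, -2.451]
force: [0.1, -5.1, 2.4]
width: 0.0119
along 33.804781546502966 lat -0.30060471114107284 F 4.60589520288524 lat 2.177722815649286 z 2.363645583135537 M [-1.86 -0.11 -0.06]
t: 6.9
eef_pos: [0.5333, -0.0397, 0.0591]
ee_rot: [-0.416, 1.57, 0.736]
force: [0.0, 4.8, 1.3]
width: 0.0121
along 34.289164834191524 lat -0.06170032046006188 F -4.365968313402886 lat -1.9069551606159219 z 1.30778634857636 M [ 1.64  0.04 -0.09]
```

```bash

python3 -m handwheel '{"gripper":[-1,-1,-1,-1],"travel":[[-0.0004,-0.0009,0],[-0.0008,-0.0018,0],[-0.0008,-0.0018,0],[-0.0008,-0.0018,0]],"spin":[0,0,0,0]}';python3 st.py
python3 - <<'E'
from h import *
f=grab('top','top2.png');a=f['pixels'][115:245,210:360];cv2.imwrite('pics/top2c.png',cv2.resize(a,None,fx=4,fy=4))
f=grab('side','side2.png');a=f['pixels'][170:270,230:340];cv2.imwrite('pics/side2c.png',cv2.resize(a,None,fx=6,fy=6,interpolation=cv2.INTER_CUBIC))
E
```

```text
t: 7.3
eef_pos: [0.5328, -0.0412, 0.0591]
ee_rot: [-1.009, 1.57, 0.143]
force: [1.9, 3.0, -0.1]
width: 0.012
along 35.86677324039104 lat 0.10045440253427254 F -3.544501995386215 lat 0.5133108145294585 z -0.10318186223547346 M [ 1.23 -0.62  0.  ]
```

View pics/side2c.png

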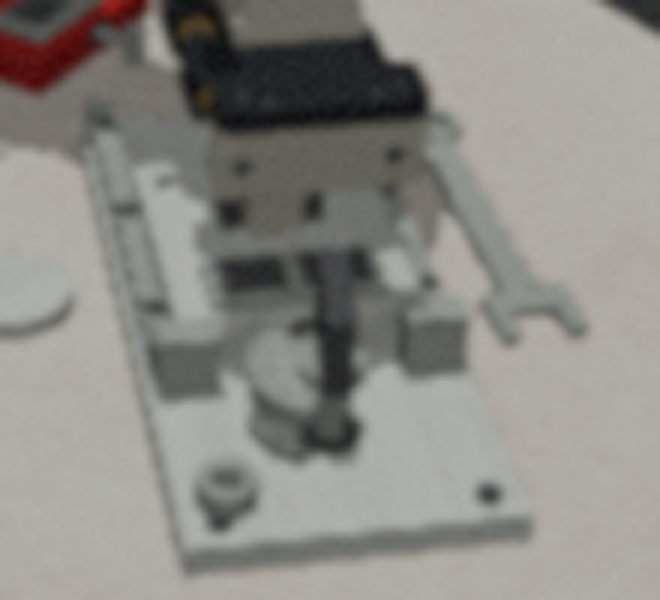

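View pics/top2c.png

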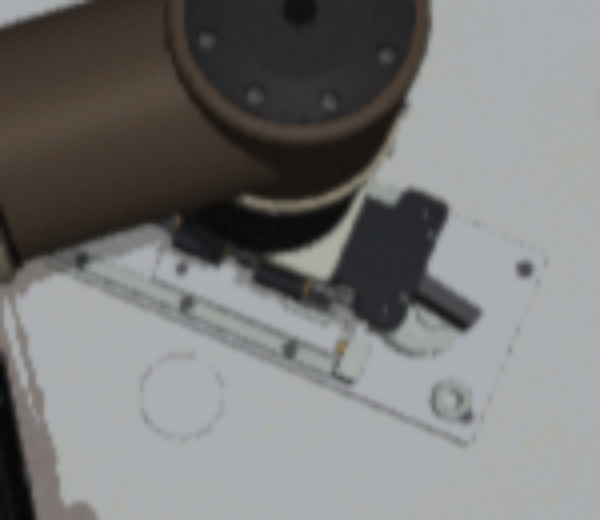

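```bash

for i in 1 2; do python3 -m handwheel '{"gripper":[-1,-1,-1],"travel":[[-0.0008,-0.0018,0],[-0.0008,-0.0018,0],[-0.0008,-0.0018,0]],"spin":[0,0,0]}' >/dev/null;python3 st.py; done
```

```text
along 37.16053208490889 lat -0.02884937233777953 F -3.4321097320577705 lat 0.3318907195626491 z -0.1350660677065992 M [ 0.79 -0.85  0.05]
along 38.10466617198351 lat -0.0703929250955005 F -2.7793589364101807 lat 0.9130477163542815 z 0.5861521432511936 M [ 0.88 -0.86 -0.03]
```

```bash

for i in 1 2; do python3 -m handwheel '{"gripper":[-1,-1,-1],"travel":[[-0.0004,-0.0009,0],[-0.0004,-0.0009,0],[-0.0004,-0.0009,0]],"spin":[0,0,0]}' >/dev/null;python3 st.py; done
```

```text
along 38.370028251237436 lat -0.039399767548070744 F -4.5258877374616295 lat 1.0615327976465871 z 0.8161777074817738 M [ 1.31 -1.01 -0.02]
along 38.72515893335885 lat -0.05426506480303324 F -4.619644279810364 lat -0.18420839209943826 z -0.5341607453802 M [ 1.65 -0.97 -0.01]
```

```bash

for i in 1 2 3; do python3 -m handwheel '{"gripper":[-1,-1,-1],"travel":[[-0.0004,-0.0009,0],[-0.0004,-0.0009,0],[-0.0004,-0.0009,0]],"spin":[0,0,0]}' >/dev/null;python3 st.py; done
```

```text
along 39.09086626824874 lat -0.04535467523099619 F -6.404005843845301 lat -0.0866866260806322 z 0.30503492163717455 M [ 1.86 -0.91  0.04]
along 39.49994979433614 lat -0.019454635217295475 F -7.337754590535028 lat -0.3702016934336359 z -0.4139001697442094 M [ 2.05 -0.96 -0.02]
along 39.91012392821873 lat -0.003838612010076981 F -6.4549819477504595 lat 0.625636426372878 z -0.33869447730845614 M [ 2.21 -0.9  -0.04]
```

```bash

for i in 1 2; do python3 -m handwheel '{"gripper":[-1,-1,-1],"travel":[[-0.0004,-0.0009,0],[-0.0004,-0.0009,0],[-0.0004,-0.0009,0]],"spin":[0,0,0]}' >/dev/null;python3 st.py; done
python3 -m handwheel '{"gripper":[0,0,0,0,0,0,0,0],"travel":[[0,0,0],[0,0,0],[0,0,0],[0,0,0],[0,0,0.08],[0,0,0.16],[0,0,0.18],[0,0,0.18]],"spin":[0,0,0,0,0,0,0,0]}'
python3 st.py
```

```text
along 40.2882534337772 lat 0.016291821578647676 F -6.749511171472098 lat -0.7067614748790558 z 0.061338570089558564 M [ 2.4  -0.95 -0.03]
along 40.70587782302078 lat 0.034371187402196926 F -7.643209397606469 lat -0.4323032600135252 z 0.7203811414654938 M [ 2.57 -0.93 -0.02]
t: 10.9
eef_pos: [0.531, -0.0462, 0.1509]
ee_rot: [-0.943, 1.567, 0.209]
force: [-1.1, 0.9, -0.4]
width: 0.044
along 41.20099837918972 lat 0.5759445692777964 F -0.32252402051734463 lat -1.3821615342854914 z -0.3851366756933972 M [-0.05  0.   -0.02]
```

```bash

python3 -m handwheel '{"gripper":[0.2,0.2,0.2,0.2,0.2,0.2,0.2],"travel":[[-0.09,-0.206,0],[-0.09,-0.206,0],[-0.09,-0.206,0],[-0.09,-0.206,0],[-0.09,-0.206,0],[-0.09,-0.206,0],[-0.09,-0.206,0]],"spin":[1,1,1,1,1,1,1]}'
python3 -m handwheel '{"gripper":[0.2,0.2,0.2,0.2,0.2,0.2],"travel":[[0,0,0],[0,0,0],[0,0,0],[0,0,0],[0,0,0],[0,0,0]],"spin":[0.8,0.8,0.8,0.8,0.8,0.8]}'
python3 - <<'E'
from h import *
s=arm.get_state();print(s['q'],s['eef_pos'])
M=R.from_euler('xyz',s['ee_rot']).as_matrix();print('jaw az',np.degrees(np.arctan2(M[1,2],M[0,2])))
f=grab('top','top3.png');a=f['pixels'][115:245,210:360];cv2.imwrite('pics/top3c.png',cv2.resize(a,None,fx=4,fy=4,interpolation=cv2.INTER_CUBIC))
f=grab('side','side3.png');a=f['pixels'][160:270,230:340];cv2.imwrite('pics/side3c.png',cv2.resize(a,None,fx=5.4,fy=5.4,interpolation=cv2.INTER_CUBIC))
for n in('carriage_grip','cam_grip'):
  for c in('top','side'): print(n,c,[(np.round(r['at'],1).tolist(),round(r['conf'],2)) for r in spotter.tip_of(c,n)][:4])
d=np.array([-.4067,-.9135])
f2=f
for x in(-.050,-.0535): print('exp side grip',proj(f,[*(np.array([.54723,-.0092])+d*(.0917+x)),.06]))
E
```

```text
t: 11.6
eef_pos: [0.4841, -0.1494, 0.1475]
ee_rot: [1.184, 1.568, 3.122]
force: [-0.7, -0.0, -0.6]
width: 0.0528
t: 12.2
eef_pos: [0.4848, -0.1492, 0.1484]
ee_rot: [0.542, 1.57, 3.104]
force: [0.2, 1.1, 0.1]
width: 0.0523
[ 8.91131152e-02  1.73101509e-01 -4.86140389e-01 -1.99883084e-04
 -9.12794737e-01 -6.68759703e-01] [ 0.48480642 -0.14918974  0.14837501]
jaw az 146.7816678850984
carriage_grip top [([185.6, 272.8], 0.78), ([162.8, 171.9], 0.71), ([273.3, 170.7], 0.67)]
carriage_grip side [([224.4, 157.8], 0.86), ([150.2, 193.4], 0.8), ([286.8, 226.0], 0.71), ([275.1, 198.8], 0.62)]
cam_grip top [([321.1, 188.3], 0.4)]
cam_grip side [([285.5, 223.6], 0.73)]
exp side grip [np.float64(274.2521579034597), np.float64(198.8870355163875)]
exp side grip [np.float64(273.96615002877695), np.float64(198.11699692253)]
```

View pics/side3c.png

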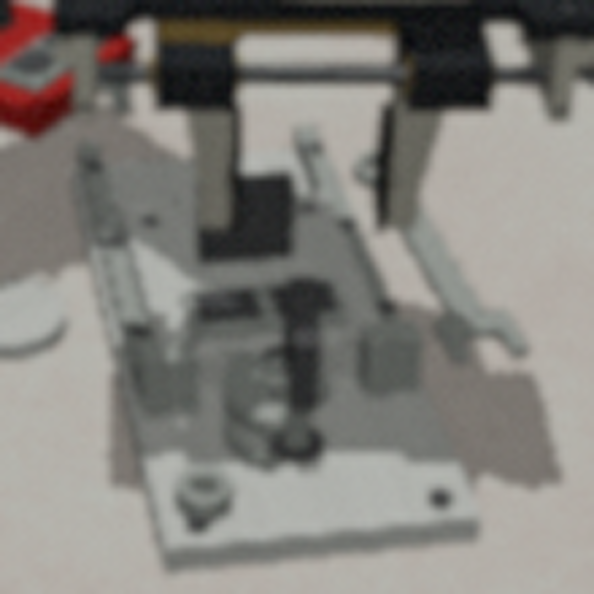

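View pics/top3c.png

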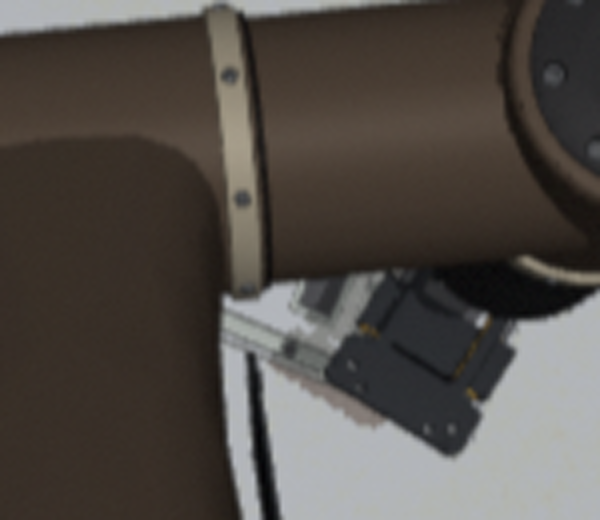

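```bash

python3 -m handwheel '{"gripper":[0.2,0.2,0.2,0.2,-1,-1,-1,-1,-1,-1],"travel":[[0.001,0,-0.06],[0.001,0,-0.12],[0.001,0,-0.157],[0.001,0,-0.157],[0.001,0,-0.157],[0.001,0,-0.157],[0.001,0,-0.157],[0.001,0,-0.157],[0.001,0,-0.157],[0.001,0,-0.157]],"spin":[0,0,0,0,0,0,0,0,0,0]}' 40
cat > sm.py <<'E'
from h import *
s=arm.get_state();M=R.from_euler('xyz',s['ee_rot']).as_matrix();az=np.degrees(np.arctan2(M[1,2],M[0,2]))
print('az %.2f cam~%.3f'%(az,np.radians((-24-az+180)%360-0)),'F',s['force'].round(1),'M',s['moment'].round(3),'w',round(s['width'],4),'p',s['eef_pos'].round(4),'q6',s['q'][5].round(3),'qe1,6',s['joint_efforts'][[0,5]].round(2))
E
python3 sm.py
```

```text
t: 13.5
eef_pos: [0.4864, -0.1494, 0.071]
ee_rot: [-2.768, 1.569, -0.202]
force: [-1.2, -2.4, 0.2]
width: 0.0117
az 147.02 cam~0.157 F [-1.2 -2.4  0.2] M [-0.777  0.213  0.229] w 0.0117 p [ 0.4864 -0.1494  0.071 ] q6 -0.665 qe1,6 [2.57 0.09]
```

```bash

python3 -m handwheel '{"gripper":[-1,-1,-1,-1,-1,-1,-1,-1,-1,-1,-1,-1],"travel":[[0,0,0],[0,0,0],[0,0,0],[0,0,0],[0,0,0],[0,0,0],[0,0,0],[0,0,0],[0,0,0],[0,0,0],[0,0,0],[0,0,0]],"spin":[-0.1,-0.2,-0.3,-0.4,-0.5,-0.6,-0.7,-0.8,-0.9,-1,-1,-1]}'
python3 sm.py
```

```text
t: 14.7
eef_pos: [0.486, -0.1489, 0.071]
ee_rot: [-1.373, 1.57, 0.41]
force: [-0.1, 3.6, 5.4]
width: 0.0118
az 102.15 cam~0.940 F [-0.1  3.6  5.4] M [ 1.481  0.537 -0.089] w 0.0118 p [ 0.486  -0.1489  0.071 ] q6 -1.448 qe1,6 [-1.6  -0.02]
```

```bash

for i in 1 2 3 4 5; do python3 -m handwheel '{"gripper":[-1,-1],"travel":[[0,0,0],[0,0,0]],"spin":[-0.03,-0.06]}' >/dev/null; python3 sm.py; done
```

```text
az 99.43 cam~0.987 F [-1.6  4.6  5.6] M [1.649 0.594 0.069] w 0.0116 p [ 0.486  -0.1489  0.071 ] q6 -1.495 qe1,6 [-2.08  0.28]
az 96.73 cam~1.034 F [-2.   5.3  5.5] M [1.787 0.562 0.166] w 0.0119 p [ 0.486  -0.1489  0.071 ] q6 -1.543 qe1,6 [-2.2   0.25]
az 94.04 cam~1.081 F [-2.   5.6  6.6] M [1.912 0.517 0.121] w 0.0115 p [ 0.486  -0.1488  0.071 ] q6 -1.59 qe1,6 [-2.35  0.25]
az 91.33 cam~1.129 F [-1.1  5.8  5.6] M [1.978 0.516 0.139] w 0.0121 p [ 0.486  -0.1488  0.071 ] q6 -1.637 qe1,6 [-2.49  0.25]
az 88.64 cam~1.176 F [-2.1  6.4  6.1] M [2.094 0.54  0.098] w 0.012 p [ 0.486  -0.1487  0.071 ] q6 -1.684 qe1,6 [-2.64  0.25]
```

```bash

for i in 1 2 3 4; do python3 -m handwheel '{"gripper":[-1,-1],"travel":[[0,0,0],[0,0,0]],"spin":[-0.025,-0.05]}' >/dev/null; python3 sm.py; done
```

```text
az 86.40 cam~1.215 F [-1.4  5.1  6.2] M [2.198 0.582 0.274] w 0.0118 p [ 0.486  -0.1487  0.071 ] q6 -1.723 qe1,6 [-2.95  0.07]
az 84.15 cam~1.254 F [-1.6  5.9  6.8] M [2.289 0.667 0.277] w 0.0118 p [ 0.486  -0.1487  0.071 ] q6 -1.762 qe1,6 [-3.05  0.07]
az 81.90 cam~1.293 F [-1.7  6.3  6.9] M [2.391 0.622 0.261] w 0.0117 p [ 0.486  -0.1486  0.071 ] q6 -1.801 qe1,6 [-3.18  0.07]
az 79.66 cam~1.332 F [-1.9  6.4  6.9] M [2.506 0.617 0.312] w 0.0121 p [ 0.4861 -0.1486  0.071 ] q6 -1.841 qe1,6 [-3.37  0.03]
```

```bash

for i in 1 2 3 4 5; do python3 -m handwheel '{"gripper":[-1,-1],"travel":[[0,0,0],[0,0,0]],"spin":[-0.025,-0.05]}' >/dev/null; python3 sm.py; done
```

```text
az 77.41 cam~1.372 F [-0.8  7.6  6.4] M [2.613 0.622 0.326] w 0.0119 p [ 0.4861 -0.1485  0.071 ] q6 -1.88 qe1,6 [-3.58 -0.01]
az 75.17 cam~1.411 F [-2.5  7.3  6.2] M [2.707 0.643 0.382] w 0.0117 p [ 0.4861 -0.1485  0.071 ] q6 -1.919 qe1,6 [-3.69 -0.03]
az 72.92 cam~1.450 F [-2.1  6.5  6. ] M [2.731 0.618 0.354] w 0.0119 p [ 0.4861 -0.1485  0.071 ] q6 -1.958 qe1,6 [-3.81 -0.03]
az 70.67 cam~1.489 F [-3.2  8.6  6.8] M [2.841 0.643 0.359] w 0.0122 p [ 0.4861 -0.1485  0.071 ] q6 -1.998 qe1,6 [-3.93 -0.03]
az 68.43 cam~1.528 F [-2.4  8.7  7.2] M [3.065 0.65  0.497] w 0.0121 p [ 0.4861 -0.1484  0.071 ] q6 -2.037 qe1,6 [-4.38 -0.19]
```

```bash

cat > av.py <<'E'
from h import *
L=[];E=[];F=[]
for i in range(8):
    f=viewer.grab_frame('side');s=arm.get_state();L.append(s['moment'][2]);E.append(s['joint_efforts'][5]);F.append(s['force'])
print('Mz',np.round(L,3),np.mean(L),'e6',np.mean(E).round(3),'F',np.mean(F,0).round(2))
cv2.imwrite('pics/hold%d.png'%(s['t']*100),f['pixels'])
a=f['pixels'][170:260,235:335];cv2.imwrite('pics/holdc%d.png'%(s['t']*100),cv2.resize(a,None,fx=6,fy=6,interpolation=cv2.INTER_CUBIC));print(s['t'])
E
python3 av.py; python3 sm.py; ls pics
```

```text
Mz [0.446 0.364 0.324 0.325 0.378 0.39  0.357 0.337] 0.3651462519721007 e6 -0.377 F [-2.11  7.95  6.46]
17.9
az 68.46 cam~1.528 F [-2.   8.5  5.9] M [3.007 0.673 0.337] w 0.0116 p [ 0.4861 -0.1484  0.071 ] q6 -2.036 qe1,6 [-4.08 -0.33]
hold1789.png
holdc1789.png
side0.png
side0c.png
side1.png
side1c.png
side2.png
side2c.png
side3.png
side3c.png
top0.png
top0c.png
top1.png
top1c.png
top2.png
top2c.png
top3.png
top3c.png
za.png
zb.png
```

```bash

for i in 1 2 3; do python3 -m handwheel '{"gripper":[-1],"travel":[[0,0,0]],"spin":[-0.02]}' >/dev/null; python3 sm.py; done
```

```text
az 67.57 cam~1.543 F [-1.9  8.7  7.3] M [3.035 0.711 0.513] w 0.0118 p [ 0.4861 -0.1484  0.071 ] q6 -2.052 qe1,6 [-4.42 -0.08]
az 66.65 cam~1.559 F [-2.2  8.8  6.5] M [3.121 0.689 0.544] w 0.0116 p [ 0.4861 -0.1484  0.071 ] q6 -2.068 qe1,6 [-4.43 -0.23]
az 65.75 cam~1.575 F [-1.4  9.   6.9] M [3.19  0.698 0.615] w 0.0117 p [ 0.4861 -0.1484  0.071 ] q6 -2.084 qe1,6 [-4.63 -0.32]
```

View pics/holdc1789.png

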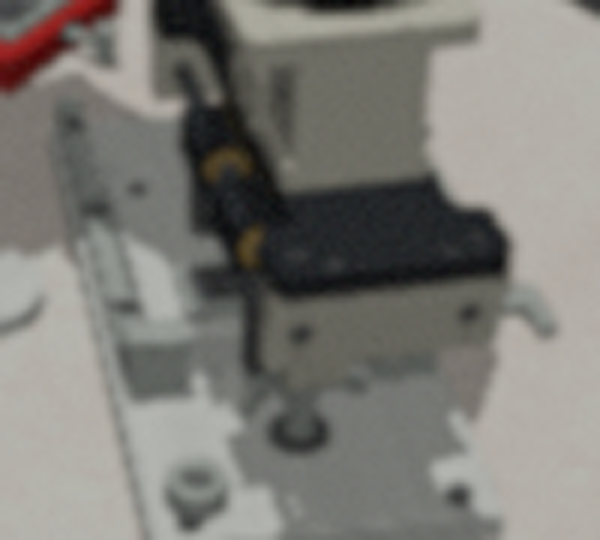

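Mz climbs steeply from about 1.5 rad. It is now about 0.45 N m above the free drag of about 0.12, so the cam is snug and I stop here. I'll check the hold, then release.

```bash
python3 av.py; python3 sm.py
```

```text
Mz [0.457 0.413 0.341 0.314 0.403 0.294 0.377 0.36 ] 0.37002396966262263 e6 -0.387 F [-2.07  8.49  6.56]
18.6
az 65.77 cam~1.575 F [-2.2  8.7  6.1] M [3.044 0.693 0.36 ] w 0.0118 p [ 0.4861 -0.1483  0.071 ] q6 -2.083 qe1,6 [-4.26 -0.35]
```

```bash
python3 -m handwheel '{"gripper":[0.2,0.2,0.2,0.2,0.2,0.2,0.2,0.2,0.2],"travel":[[0,0,0],[0,0,0],[0,0,0],[0,0,0],[0,0,0.08],[0,0,0.16],[0,0,0.24],[0,0,0.3],[0,0,0.3]],"spin":[0,0,0,0,0,0,0,0,0]}'
python3 -m handwheel '{"gripper":[0.2,0.2,0.2,0.2,0.2,0.2,0.2,0.2,0.2],"travel":[[0,-0.6,0.06],[0,-0.6,0.06],[0,-0.6,0.06],[0,-0.6,0.06],[0,-0.6,0.06],[0,-0.6,0.06],[0,-0.6,0.06],[0,-0.6,0.06],[0,-0.6,0.06]],"spin":[0,0,0,0,0,0,0,0,0]}'
python3 sm.py
python3 - <<'E'
from m import *
cv2.imwrite('pics/top4.png',f['pixels']);a=f['pixels'][115:245,210:360];cv2.imwrite('pics/top4c.png',cv2.resize(a,None,fx=5,fy=5,interpolation=cv2.INTER_CUBIC)[:600])
cv2.imwrite('pics/side4.png',g['pixels']);a=g['pixels'][165:280,225:355];cv2.imwrite('pics/side4c.png',cv2.resize(a,None,fx=5,fy=5,interpolation=cv2.INTER_CUBIC))
E
```

```text
t: 19.5
eef_pos: [0.488, -0.1496, 0.2252]
ee_rot: [-1.223, 1.563, -0.078]
force: [0.5, 0.3, -0.4]
width: 0.0522
t: 20.4
eef_pos: [0.4854, -0.4487, 0.2496]
ee_rot: [1.297, 1.569, 2.442]
force: [0.0, 0.1, -0.2]
width: 0.0528
az 65.56 cam~1.579 F [ 0.   0.1 -0.2] M [-0.003 -0.031  0.012] w 0.0528 p [ 0.4854 -0.4487  0.2496] q6 -1.545 qe1,6 [-1.    0.02]
```

View pics/top4c.png

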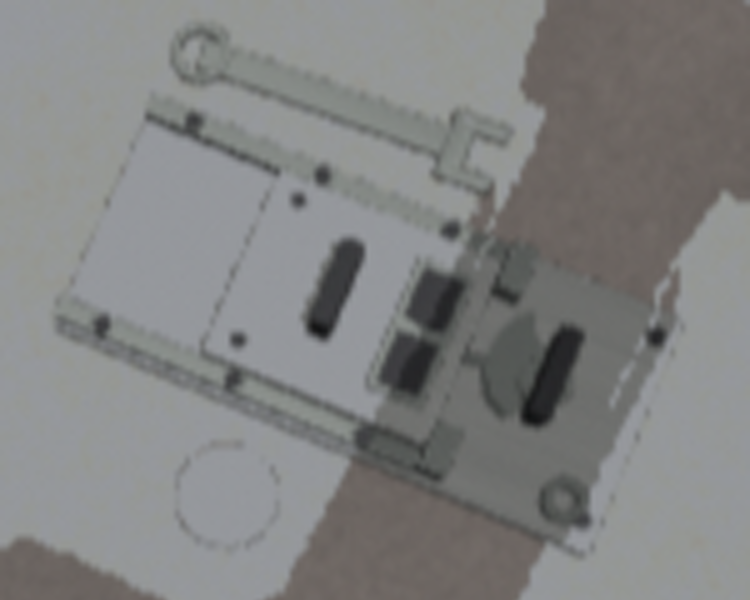

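View pics/side4c.png

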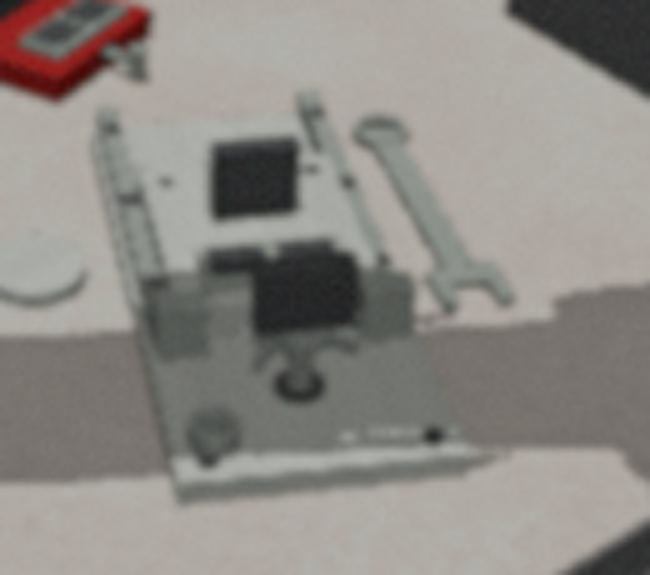

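The top crop shows the carriage's front edge against both stop blocks, with no brass visible between (block pixels about (313,169) and (298,204)). The grab bar has moved about 40 mm, the cam bar has turned, and the bystanders are unmoved. The robot is clear, so I hand in.

```bash
python3 -c "
from station import arm
print(arm.job_done()); s=arm.get_state(); print(s['t'],s['force'])"
```

```text
the job is handed in; nothing more can be done
None
the job is handed in; nothing more can be done
```

I slid the silver carriage onto the plungers, turned the cam clockwise until it was snug, let go and handed the job in at about 20.5 s. No verdict was reported.

**Carriage:** I pushed it about 41 mm by its grab bar, until plunger resistance on top of the sliding friction brought the push to about 7 N. The cam was still open, at about 0.16 rad.

**Cam:** I turned it to about 1.58 rad. The free drag measured about 0.12 N m, as stated. The torque stepped up at about 1.2 rad and rose steeply from about 1.5 rad.

**Last checks:**
- **Flush:** in the pictures the carriage front is against both stop blocks and no brass shows. The images give a bar travel of about 40 mm, good only to about 1 mm, so flush rests mainly on the steep torque rise.
- **Clearance:** the robot is clear, and the bystanders beside the fixture show no movement.

**Doubts:**
- **Possibly too tight:** the last torque reading while turning was 0.45 to 0.49 N m above drag. That is over the 0.3 to 0.4 snug range and close to the forced limit.
- **Readings disagreed:** with the cam held still, the total was only about 0.37 N m, roughly 0.25 above drag. The wrist joint's own torque put the rise higher, at about 0.57 N m.
- **Not measured:** I could not measure the pull on the stud directly.

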